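Seal the red-lidded canister

ROBOT

A 6-joint arm with a two-finger parallel gripper is mounted at the origin on the work surface. World frame = base frame: x ahead of the robot, y to its left, z up, the work surface at z = 0. Lengths are in mm, angles in rad, forces in N, time in s.
With the tool pointing down it reaches from about 425 to 950 mm from the base axis. Payload 14.7 kg.
Tool frame: the origin (TCP) lies midway between the tips of the shut fingers; the grasp point (between the pads) lies 19 mm behind it (robot.grasp_offset is the distance from the TCP to the grasp point, in mm); z points along the fingers, y is the line along which they close (so a half turn about z gives the same grasp; the last joint's range is limited). The gripper opens to 85 mm and grips with 20 to 120 N. Pads are 22 mm wide; open, the fingers measure 114 mm over their backs; the gripper's body (76 mm by 85 mm) begins 54 mm behind the grasp point. The pads swing forward as they close: fully open they stand 13 mm farther back than shut.
Start: joints at [-1.327, 0.48, 1.596, -0, 1.065, -0.047], TCP at [186.384, -622.698, 206.297] pointing down, gripper open.
Joint ranges: [-2.75, 2.75], [-0.82, 2.05], [0.23, 2.67], [-1.56, 4.7], [0.09, 2.69], [-2.92, 2.92]. Speed limits (rad/s): [1.89, 1.89, 2.39, 3.01, 3.01, 3.01].

INTERFACE

Orientations are given as [roll, pitch, yaw] about the fixed x, y, z axes, in that order (R = Rz(yaw) Ry(pitch) Rx(roll)).
In Python, from cell import robot gives the robot as it stands.
- The arm moves only by the shell command python3 -m crank 'ROWS' [FORCE]. ROWS is JSON, a list of rows, each a list of 3 entries, a list of its own where there are three numbers: the shift along the world's x, y, z in mm, then the turn, a rotation vector about the world's x, y, z in rad, then the closure, from 0 (fully open) to 1 (shut). In form: [[[tx, ty, tz], [wx, wy, wz], jaw], ...]. A call has 1 to 10 rows; each row is the pose to reach, as a shift and turn from the pose commanded when the call began; what a row does not reach only later rows make up. A row lasts 1/8 s, in which the tool goes at most 62.5 mm and 10.7 degrees, less where a joint would pass 70% of its speed; a pose out of reach is approached as far as the arm can. A call with a gripper value outside its range is refused whole. The fingers move at their own pace and stop on an object; FORCE is the grip in N (left out, the last holds). Time passes only in rows, so rows that repeat a pose let the fingers close. It gives the time, the measured TCP pose, the force, the opening and the grip force at its end, in the units of the state.
- robot.sense(): the state, without advancing time (a new reading comes with each control period).
- robot.capture(name): name is "scene" or "top" or "wrist"; returns the picture (384x512x3 uint8, red, green, blue); there is no depth.
- robot.get_calibration(name): a dict with "intrinsics" (3x3 intrinsics, pixels), "rvec" (rotation vector, rad) and "tvec" (3), from world to camera coordinates, as OpenCV has them; the wrist camera has in their place "hand_eye" (4x4, takes a point from camera to tool coordinates, whose origin is the TCP and whose axes are the flange's). Camera axes: x right, y down, z forward; pixel columns grow to the right and rows downward; lengths in mm; the calibration is good to about 2 mm. A picture is of the moment at which its call begins: read the wrist's pose just before it. get_calibration takes no time and is no camera call.
- robot.finish_job(): hands the job in; it is judged then, once.
The state is a dict: "time_s": time; "joint_positions": joint angles; "joint_vel": joint speeds; "tau": joint torques, N m; "ee_pos": TCP position; "eef_rot": TCP orientation; "ft_force": force on the tool from outside, world axes, zero at the start; "moment": the same for the moment, N m; "finger_gap": opening from 0.0 (shut) to 1.0 (fully open); "grip_force": force on a finger pad.
Only numpy, scipy, OpenCV 4.12 (cv2) and the standard library are available. Lean on these libraries where they do the work, as an engineer would, in place of code of your own. Each camera call takes 0.05 s, during which the arm holds its last target. There are 200 camera calls.

TASK

The kitchen canister with the red lid has been left unsealed. Press its raised lever down until it clicks home and stays down by itself, then let go. Leave the levers of the white-lidded canister (still raised, it is to be refilled) and the blue-lidded one (already sealed, lever down) as they are.

Things in the scene. Friction and masses are not known exactly. Their poses are not given: they have to be found in the camera images.
- red_pad (a point): Top centre of the red press pad (40 long x 34 wide x 10 mm) at the free end of the lever on the red lid, 80 mm from the hinge pin. x: along the lever to the hinge; z: out of the pad. Raised, it is 215 mm above the worktop, sloping up 37 deg from hinge to pad; pressed home, level, 168 mm up and 19 mm farther from the hinge. Pressing straight down at the raised pad's centre stays on the lever. Clear above.
- red_lever (a joint): Brass lever (26 mm wide) on the red-lidded grey canister (112 mm across, stands firm; lid 120 mm across, top 150 mm up; pin 163 mm up, 45 mm from the lid's centre). rad: 0 raised, 0.65 pressed level at its stop. A spring (about 6 N at the pad, less farther down) returns it to 0 if let go before 0.45; past that a toggle pulls it to 0.65 and holds it.
- white_lever (a joint): The same hinge on the white-lidded canister, otherwise identical with a white pad: stands raised at 0 and must stay raised.
- blue_lever (a joint): The same hinge on the blue-lidded canister, otherwise identical with a blue pad: stands pressed home at 0.65 and must stay there.
Not all that is in view belongs to the job. Leave any brown look-alike of the part that bears red_pad alone.

How it is judged:
By the outcome, as a careful person would: the job done as asked, in the order asked, and still so for the second after the job is handed in, with the robot touching nothing.
It also fails if it takes over 32 s, if anything falls off the work surface, if the arm or the gripper's body presses on something with over 40 N, if the wrist force passes 120 N, or if a joint passes its speed limit or range.

## Working session

There is one attempt and no reset: what is moved stays moved. The work goes in short steps, Python scripts to look and compute and a shell command to move; the robot and the scene stay as the last step left them, time stands still between calls to the robot, and variables do not carry over. Pictures are saved under pics/ and viewed, at most 10 in all, crops included, and the job is handed in when it is done.

```bash
mkdir -p pics
python3 - <<'E'
from cell import robot
import cv2,numpy as np
a=robot.capture("scene");b=robot.capture("top")
for n,i in(("scene",a),("top",b)):
    cv2.imwrite(f"pics/{n}0.png",i[:,:,::-1])
cv2.imwrite("pics/both0.png",np.vstack([a,b])[:,:,::-1][:, :])
for n in("scene","top"):
    c=robot.get_calibration(n);print(n,c)
print(robot.sense())
E
```

```text
scene {'intrinsics': array([[405.85843198,   0.        , 255.674221  ],
       [  0.        , 405.85843198, 191.9389011 ],
       [  0.        ,   0.        ,   1.        ]]), 'rvec': array([ 1.34500295,  2.65475179, -0.42134888]), 'tvec': array([ 355.92587058, -319.28319751, 1380.10383792])}
top {'intrinsics': array([[372.30283317,   0.        , 263.06782214],
       [  0.        , 372.30283317, 194.66057686],
       [  0.        ,   0.        ,   1.        ]]), 'rvec': array([ 2.17046822, -2.12482933,  0.09468817]), 'tvec': array([-62.1575209 , 519.69231715, 969.76213638])}
{'time_s': 0.1, 'joint_positions': array([-1.32661712e+00,  4.80780824e-01,  1.59683125e+00, -6.65337774e-06,
        1.06511121e+00, -4.65837702e-02]), 'joint_vel': array([ 0.00162432, -0.0015248 , -0.00142347, -0.0005546 ,  0.00035134,
        0.00075447]), 'tau': array([ 1.70964489e-03, -9.52258801e+01, -4.31039178e+01,  1.72365333e-05,
        5.25801282e-03,  3.28777696e-05]), 'ee_pos': array([ 186.27150268, -622.30432577,  205.72139624]), 'eef_rot': array([-3.14046297e+00, -4.68394496e-05,  2.90766178e-01]), 'ft_force': array([-0.75256501,  0.23878216,  0.55034703]), 'moment': array([ 0.00327343,  0.04028035, -0.04084861]), 'grip_force': 0.0, 'finger_gap': 1.0012851400761569}
```

View pics/scene0.png

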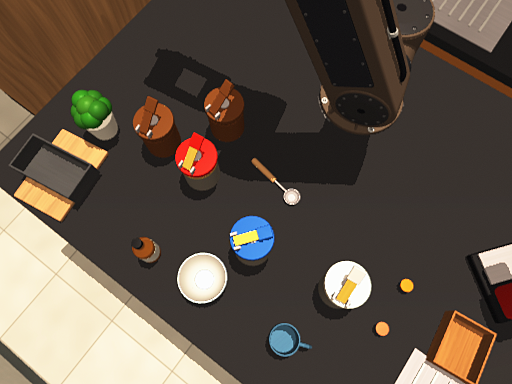

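View pics/top0.png

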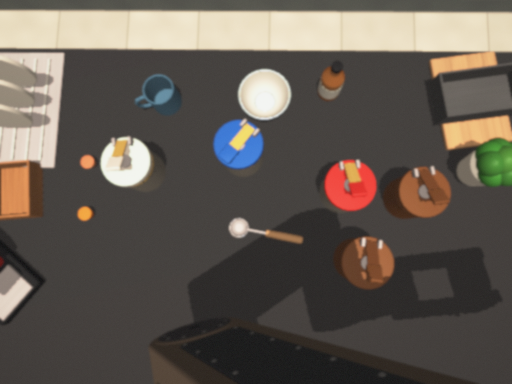

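The red-lidded canister is at scene (197,158) / top (351,185). Blue is at scene (252,240), white at scene (347,287). Two brown look-alikes are at scene (155,122) and (225,105). Only the first has a red lid, so it is the target. I'll confirm in one enlarged crop with rays.

```bash
cat > h.py <<'E'
import cv2,numpy as np
from cell import robot
def cam(n):
    c=robot.get_calibration(n);R=cv2.Rodrigues(c["rvec"])[0];return c["intrinsics"],R,c["tvec"]
def onz(n,uv,z):
    K,R,t=cam(n);d=R.T@np.linalg.solve(K,[*uv,1]);o=-R.T@t;return o+d*(z-o[2])/d[2]
def tri(u1,u2):
    P=[K@np.c_[R,t] for K,R,t in(cam("scene"),cam("top"))]
    X=cv2.triangulatePoints(*P,np.float64(u1),np.float64(u2)).ravel();return X[:3]/X[3]
E
python3 - <<'E'
from h import *
a=cv2.imread("pics/scene0.png");b=cv2.imread("pics/top0.png")
def cr(i,x,y,s=400,h=40): return cv2.resize(i[y-h:y+h,x-h:x+h],(s,s),interpolation=cv2.INTER_CUBIC)
cv2.imwrite("pics/crop.png",np.hstack([cr(a,197,158),cr(b,351,185)]))
for n,i,(x,y) in(("scene",a,(197,158)),("top",b,(351,185))):
    h=cv2.cvtColor(i,cv2.COLOR_BGR2HSV);m=((h[...,0]<6)|(h[...,0]>174))&(h[...,1]>180)&(h[...,2]>90)
    k=np.zeros_like(m);k[y-40:y+40,x-40:x+40]=1
    c=max(cv2.findContours((m&k).astype(np.uint8),0,2)[0],key=cv2.contourArea)
    print(n,cv2.boundingRect(c),cv2.fitEllipse(cv2.convexHull(c)))
    print(onz(n,cv2.fitEllipse(cv2.convexHull(c))[0],150))
E
```

```text
scene (175, 132, 43, 45) ((195.84654235839844, 155.78794860839844), (41.756187438964844, 42.90570831298828), 10.520824432373047)
[ 532.6591542 -260.693654   150.       ]
top (325, 164, 51, 46) ((349.7885437011719, 184.83892822265625), (49.56037139892578, 51.24785614013672), 109.57540130615234)
[ 534.06054481 -258.06925375  150.        ]
```

View pics/crop.png

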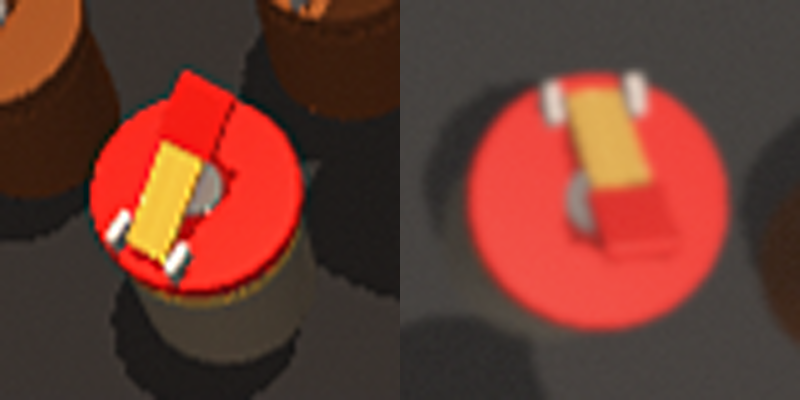

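Run:
```python
from h import *
p=tri((196.6,141.4),(357.6,187.6));h=tri((186.6,167),(349.9,164.4))
print(p,h)
P=(onz("scene",(196.6,141.4),215)+onz("top",(357.6,187.6),215))/2
H=(onz("scene",(186.6,167),165)+onz("top",(349.9,164.4),165))/2
print(onz("scene",(196.6,141.4),215),onz("top",(357.6,187.6),215),P,H,np.hypot(*(P-H)[:2]))
c=np.array([533.5,-259.4]);print(np.linalg.norm(H[:2]-c))
```

```text
[ 517.01171473 -258.69699208  222.48951168] [ 578.76694564 -253.95507597  168.3835913 ]
[ 514.52359591 -260.55946214  215.        ] [ 518.68840669 -261.69327562  215.        ] [ 516.6060013  -261.12636888  215.        ] [ 578.83382965 -254.98668487  165.        ] 62.529979531991245
45.54814443037424
```

Target confirmed: red lid, grey canister, raised lever with a red pad at about (517,-261,215), hinge near (579,-255). Next I lift, shut the fingers and move above it.

```bash
python3 -m crank '[[[0,0,55],[0,0,0],1],[[0,0,110],[0,0,0],1],[[40,44,114],[0,0,0],1],[[80,88,114],[0,0,0],1],[[120,132,114],[0,0,0],1],[[160,176,114],[0,0,0],1],[[200,220,114],[0,0,0],1],[[240,264,114],[0,0,0],1],[[280,308,114],[0,0,0],1],[[320,352,114],[0,0,0],1]]' 40 && python3 -m crank '[[[8,9,-40],[0,0,0],1],[[8,9,-60],[0,0,0],1],[[8,9,-60],[0,0,0],1]]'
python3 - <<'E'
from h import *
s=robot.sense();print(s["ee_pos"],s["eef_rot"],s["ft_force"],s["finger_gap"])
a=robot.capture("scene");b=robot.capture("top");w=robot.capture("wrist")
cr=lambda i,x,y,h=40:cv2.resize(i[y-h:y+h,x-h:x+h],(380,380),interpolation=cv2.INTER_CUBIC)
cv2.imwrite("pics/above.png",np.hstack([cr(a,197,150),cv2.resize(w,(420,380))])[:,:,::-1])
E
```

```text
time_s: 1.35
ee_pos: [507.3, -269.0, 320.2]
eef_rot: [-3.142, 0.0, 0.291]
ft_force: [1.8, -0.2, 0.7]
finger_gap: 0.0
grip_force: 0.0
time_s: 1.72
ee_pos: [513.5, -260.9, 258.8]
eef_rot: [-3.139, 0.002, 0.291]
ft_force: [-0.3, 0.2, 0.6]
finger_gap: 0.001
grip_force: 0.0
[ 513.51961311 -260.90516217  258.76348421] [-3.13917356e+00  2.35912940e-03  2.91312380e-01] [-0.25732834  0.21337222  0.58562702] 0.0006549846586461447
```

View pics/above.png

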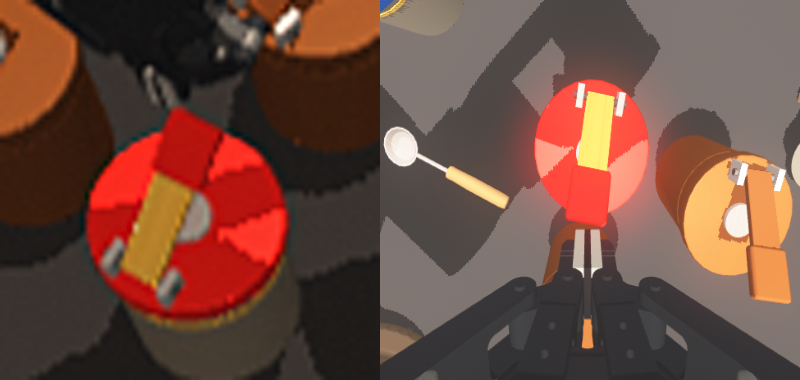

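The wrist view shows the red pad centre at display (588,197) just ahead of the fingertips at (588,230), in line with the lever. I'll cast the wrist ray onto z=215 to refine.

Run:
```python
from h import *
from scipy.spatial.transform import Rotation as Ro
c=robot.get_calibration("wrist");s=robot.sense();T=np.array(c["hand_eye"]);K=c["intrinsics"]
R=Ro.from_euler("xyz",s["eef_rot"]).as_matrix();p=s["ee_pos"]
o=R@T[:3,3]+p
for uv,z in(((253.6,199),215),((269.3,98.5),165)):
    d=R@T[:3,:3]@np.linalg.solve(K,[*uv,1]);print(o+d*(z-o[2])/d[2])
```

```text
[ 515.87788163 -262.32799393  215.        ]
[ 581.15204558 -255.52947811  165.        ]
```

```bash
python3 -m crank '[[[2,-1,-20],[0,0,0],1],[[2,-1,-36],[0,0,0],1],[[2,-1,-46],[0,0,0],1],[[0,-1,-56],[0,0,0],1],[[-2,-1,-64],[0,0,0],1],[[-2,-1,-64],[0,0,0],1]]' && python3 -m crank '[[[-2,0,-6],[0,0,0],1],[[-4,0,-12],[0,0,0],1],[[-6,0,-18],[0,0,0],1],[[-6,0,-22],[0,0,0],1],[[-6,0,-24],[0,0,0],1]]'
```

```text
time_s: 2.62
ee_pos: [512.5, -262.8, 196.2]
eef_rot: [3.141, -0.0, 0.291]
ft_force: [3.1, 0.5, 3.5]
finger_gap: 0.004
grip_force: 2.0
time_s: 3.25
ee_pos: [506.3, -262.6, 172.1]
eef_rot: [-3.141, 0.0, 0.291]
ft_force: [-0.7, 0.2, 2.8]
finger_gap: 0.0
grip_force: 1.1
```

```bash
python3 -m crank '[[[-2,0,-3],[0,0,0],1],[[-2,0,-5],[0,0,0],1],[[-2,0,-5],[0,0,0],1]]'
```

```text
time_s: 3.62
ee_pos: [504.2, -262.6, 167.1]
eef_rot: [-3.141, 0.0, 0.291]
ft_force: [0.3, -0.5, 0.9]
finger_gap: -0.006
grip_force: 0.5
```

```bash
python3 -m crank '[[[0,0,40],[0,0,0],1],[[0,0,100],[0,0,0],1],[[-20,-30,140],[0,0,0],1],[[-60,-80,140],[0,0,0],1],[[-60,-80,140],[0,0,0],1],[[-60,-80,140],[0,0,0],1]]'
python3 - <<'E'
from h import *
a=robot.capture("scene");b=robot.capture("top")
cr=lambda i,x,y,h=40:cv2.resize(i[y-h:y+h,x-h:x+h],(400,400),interpolation=cv2.INTER_CUBIC)
cv2.imwrite("pics/after.png",np.hstack([cr(a,197,158),cr(b,351,185)])[:,:,::-1])
cv2.imwrite("pics/after_s.png",a[:,:,::-1])
E
```

```text
time_s: 4.38
ee_pos: [444.2, -342.6, 307.1]
eef_rot: [-3.141, -0.0, 0.29]
ft_force: [-0.2, 0.2, -0.4]
finger_gap: -0.002
grip_force: 0.0
```

View pics/after.png

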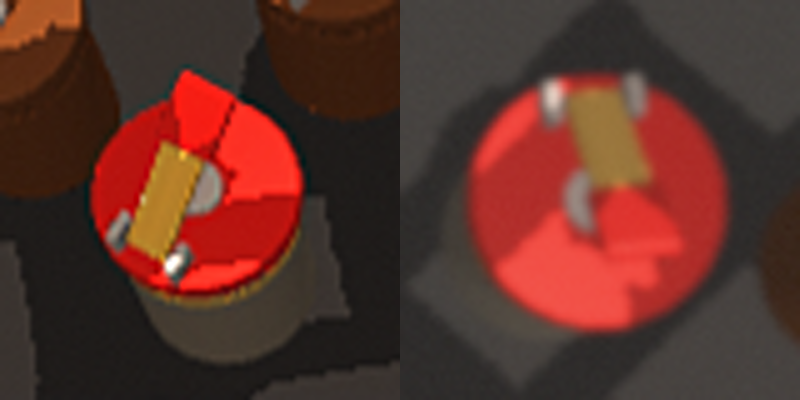

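View pics/after_s.png

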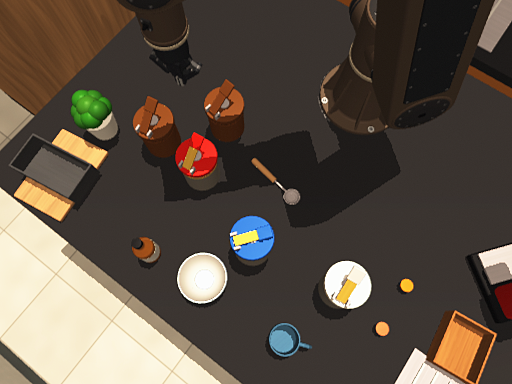

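The red lever is still raised: it sprang back to its old outline (pad corner at crop (185,70)), so the press did not latch. Nothing else moved. I'll repeat it, reading force at each depth and photographing the bottom before releasing.

```bash
python3 -m crank '[[[60,80,0],[0,0,0],1],[[72,80,0],[0,0,0],1],[[72,80,-50],[0,0,0],1],[[72,80,-85],[0,0,0],1],[[72,80,-95],[0,0,0],1],[[72,80,-105],[0,0,0],1],[[72,80,-111],[0,0,0],1],[[72,80,-111],[0,0,0],1]]' && python3 -m crank '[[[0,0,-5],[0,0,0],1],[[0,0,-10],[0,0,0],1],[[0,0,-10],[0,0,0],1]]' && python3 -m crank '[[[0,0,-5],[0,0,0],1],[[0,0,-10],[0,0,0],1],[[0,0,-10],[0,0,0],1]]'
python3 - <<'E'
from h import *
a=robot.capture("scene");w=robot.capture("wrist")
cr=lambda i,x,y,h=40:cv2.resize(i[y-h:y+h,x-h:x+h],(380,380),interpolation=cv2.INTER_CUBIC)
cv2.imwrite("pics/low.png",np.hstack([cr(a,197,150),cv2.resize(w,(420,380))])[:,:,::-1])
E
```

```text
time_s: 5.48
ee_pos: [517.1, -263.0, 197.0]
eef_rot: [3.141, -0.001, 0.291]
ft_force: [3.6, 1.3, 2.3]
finger_gap: -0.003
grip_force: 2.0
time_s: 5.85
ee_pos: [516.8, -263.1, 186.9]
eef_rot: [3.141, -0.001, 0.291]
ft_force: [1.4, -0.4, 3.7]
finger_gap: -0.004
grip_force: 2.2
time_s: 6.22
ee_pos: [516.5, -262.9, 176.6]
eef_rot: [3.141, -0.0, 0.291]
ft_force: [0.3, 0.1, 3.9]
finger_gap: -0.001
grip_force: 1.8
```

View pics/low.png

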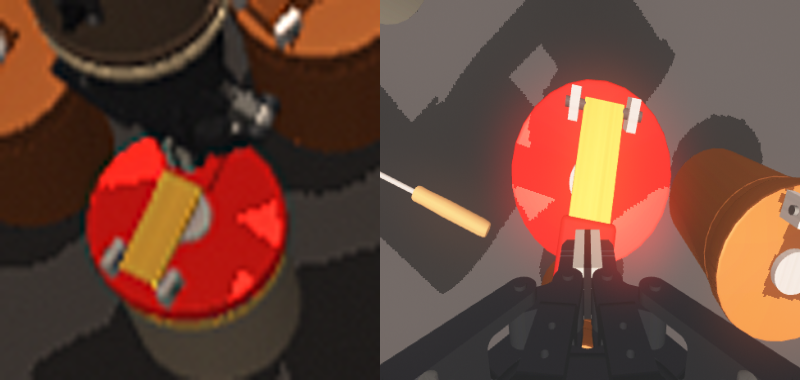

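The fingertips sit on the red pad (wrist display (588,235)) and the lever is nearly level, but the spring still pushes back. So the stop was never reached, and I'll go deeper until the force rises.

```bash
for i in 1 2 3; do python3 -m crank '[[[-1,0,-4],[0,0,0],1],[[-1,0,-4],[0,0,0],1]]' | grep -E 'ee_pos|ft_f'; done
```

```text
ee_pos: [515.3, -262.8, 172.3]
ft_force: [1.0, -1.4, 4.0]
ee_pos: [514.2, -262.6, 167.9]
ft_force: [1.1, -0.8, 1.7]
ee_pos: [513.1, -262.5, 163.8]
ft_force: [0.0, -0.4, 0.3]
```

```bash
for i in 1 2 3; do python3 -m crank '[[[-1,0,-3],[0,0,0],1],[[-1,0,-3],[0,0,0],1]]' | grep -E 'ee_pos|ft_f' ; done
python3 - <<'E'
from h import *
a=robot.capture("scene");w=robot.capture("wrist")
cr=lambda i,x,y,h=40:cv2.resize(i[y-h:y+h,x-h:x+h],(380,380),interpolation=cv2.INTER_CUBIC)
cv2.imwrite("pics/low2.png",np.hstack([cr(a,197,150),cv2.resize(w,(420,380))])[:,:,::-1])
E
```

```text
ee_pos: [512.1, -262.5, 160.9]
ft_force: [0.8, -0.8, -0.9]
ee_pos: [511.1, -262.6, 158.0]
ft_force: [-0.1, -0.0, 0.3]
ee_pos: [510.2, -262.6, 155.0]
ft_force: [0.1, -0.3, 0.3]
```

View pics/low2.png

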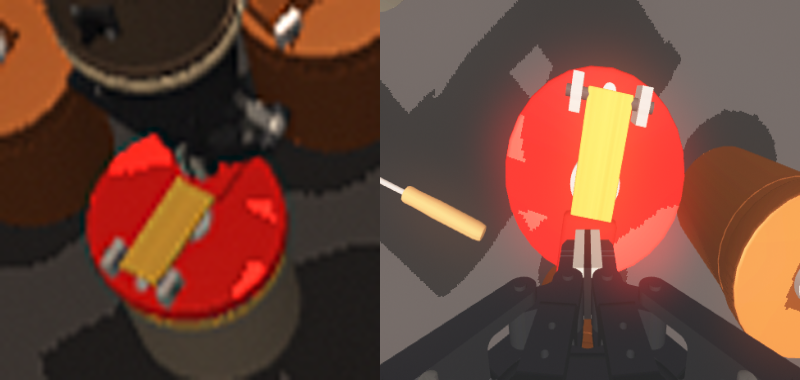

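The brass lever now looks swung down toward level in the scene crop (end at (205,190)), with no force on the tip. I'll lift slowly and look.

```bash
for i in 1 2 3; do python3 -m crank '[[[0,0,5],[0,0,0],1],[[0,0,10],[0,0,0],1]]' | grep -E 'ee_pos|ft_f' ; done; python3 -m crank '[[[0,0,50],[0,0,0],1],[[0,0,100],[0,0,0],1],[[-60,-80,110],[0,0,0],1],[[-60,-80,110],[0,0,0],1],[[-60,-80,110],[0,0,0],1]]' | grep ee_pos
python3 - <<'E'
from h import *
a=robot.capture("scene");b=robot.capture("top")
cr=lambda i,x,y,h=40:cv2.resize(i[y-h:y+h,x-h:x+h],(400,400),interpolation=cv2.INTER_CUBIC)
cv2.imwrite("pics/after2.png",np.hstack([cr(a,197,158),cr(b,351,185)])[:,:,::-1])
E
```

```text
ee_pos: [510.5, -262.8, 165.8]
ft_force: [0.2, -0.2, -0.2]
ee_pos: [510.5, -262.7, 175.8]
ft_force: [0.4, 1.0, 0.1]
ee_pos: [510.4, -262.7, 185.7]
ft_force: [0.1, -0.4, -0.7]
ee_pos: [449.1, -344.6, 295.9]
```

View pics/after2.png

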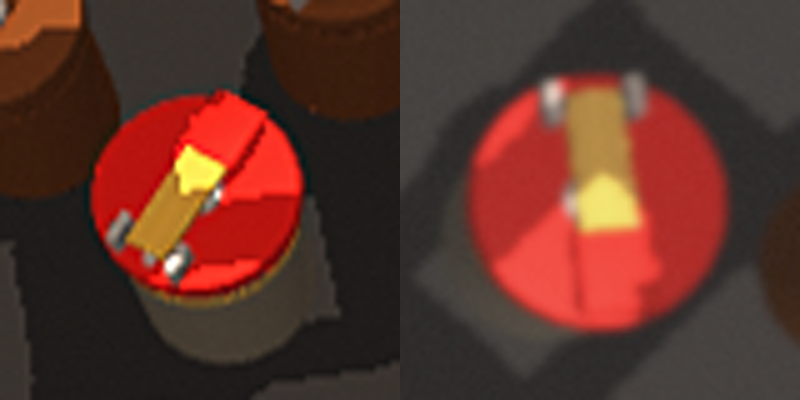

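Both views now show the red lever down and held with nothing touching it: pad centre at scene crop (225,128) and top crop (612,275). I'll check its height, that it stays put, and that white and blue are unchanged.

```bash
python3 -m crank '[[[0,0,0],[0,0,0],1],[[0,0,0],[0,0,0],1],[[0,0,0],[0,0,0],1],[[0,0,0],[0,0,0],1]]' | grep -E 'time|ft'
python3 - <<'E'
from h import *
print(tri((202,143.6),(353.4,200)),onz("scene",(202,143.6),168),onz("top",(353.4,200),168))
a=robot.capture("scene")[:,:,::-1].astype(int);o=cv2.imread("pics/scene0.png").astype(int);f=cv2.imread("pics/after2.png").astype(int)
for n,(x,y) in dict(blue=(252,240),white=(347,287)).items(): print(n,abs(a-o)[y-30:y+30,x-30:x+30].mean())
c=cv2.resize(a[118:198,157:237].astype(np.uint8),(400,400),interpolation=cv2.INTER_CUBIC);print("red still",abs(c-f[:,:400]).mean())
E
```

```text
time_s: 9.9
ft_force: [0.6, -0.3, -0.1]
[ 496.96356039 -263.483094    165.9168725 ] [ 497.73479103 -263.16420032  168.        ] [ 496.46453139 -262.48467221  168.        ]
blue 0.6323148148148148
white 0.4585185185185185
red still 1.5435354166666666
```

Pad centre is at (497,-263,166), 20 mm farther out, which matches pressed home (168 mm up). It is steady, and the white and blue canisters are unchanged.

```bash
python3 -c "
from cell import robot
print(robot.finish_job())"
```

```text
the job is handed in; nothing more can be done
None
```

The red canister's lever is pressed home and stays down by itself, on the second press after the first sprang back; the white and blue levers are unchanged, the robot is clear, and the job was handed in at about 10 s.

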